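# Sort the parts of a stripped twin-cylinder compressor into their trays

### The job

Sort the five loose parts of the stripped compressor into the blue trays: both connecting rods into the oblong tray, lying flat on its floor next to each other, both pistons into the square tray, standing upright with the crown up, and the bearing flat on the floor of the round tray. Set each part down low in its tray, do not drop it from a height, and leave the loose nut and the small square valve plate lying among them where they are.

Things in the scene. Friction and masses are not known exactly. Their poses are not given: they have to be found in the camera images.
- rod_a_mid (a point): First steel connecting rod lying flat, 128 mm long, 16 mm high, 0.16 kg: a big ring (46 mm outside, at x = -45 mm) and a small ring (30 mm, at x = +45 mm) joined by a bar 14 mm wide (y), 12 mm high (2 to 14 mm above the underside), free from x -20 to +28 mm. The point is the middle of the bar, 8 mm above the underside; x runs from big to small ring, z up. Starts with x within 25 degrees of straight ahead.
- rod_b_mid (a point): Second connecting rod, identical to the first, with its point and axes the same.
- piston_a_mid (a point): First aluminium piston standing on its open end, crown (flat top) up: a cylinder 46 mm across and 45 mm high with three dark ring grooves near the top. The point is its centre, 22.5 mm above its underside; z is its axis and points to the crown. About 0.15 kg.
- piston_b_mid (a point): Second piston, identical to the first, its point and axes the same.
- bearing_mid (a point): Steel ball bearing lying flat on the mat: a ring 42 mm outside, 20 mm bore, 16 mm high, with a visible circle of balls. The point is its centre, 8 mm above the underside; z is its axis. About 0.1 kg.
- long_tray: Oblong blue open tray, outside 215 mm along its x by 145 mm along its y, walls 5 mm thick (inside 205 x 135 mm). Fixed to the mat, does not move. Origin at the centre of its underside, which is on the mat; floor 5 mm above the origin, rim 30 mm above it.
- square_tray: Square blue open tray, outside 150 x 150 mm, walls 5 mm thick (inside 140 x 140 mm); x and y run along its sides. Fixed to the mat, does not move. Origin at the centre of its underside, which is on the mat; floor 5 mm above the origin, rim 30 mm above it.
- round_tray: Round blue open tray, outside 132 mm across at the floor and 136 mm at the rim, walls 4 mm thick (inside about 124 mm). Fixed to the mat, does not move. Origin at the centre of its underside, which is on the mat; floor 5 mm above the origin, rim 30 mm above it.
- nut_mid (a point): Dark steel hexagon nut, 30 mm across the flats, 16 mm high, loose on the mat among the parts: leave it alone. The point is its centre, 8 mm above the mat.
- valve_plate_mid (a point): Small square aluminium valve plate, 42 x 42 mm, 10 mm thick, with five dark holes, lying loose on the mat among the parts: leave it alone. The point is its centre, 5 mm above the mat.
Things that resemble listed ones, but are neither listed nor needed, are in the scene too. What is shaped like the part that bears piston_a_mid but brown, purple or red is not meant.

How it is judged:
At the end, for the whole second after the job is handed in: Both rods lie flat (within 7 degrees, 5 mm) on the floor of the oblong tray, not on each other; both pistons stand crown up (within 8.5 degrees) on the floor of the square tray; the bearing lies flat (within 7 degrees) on the floor of the round tray; all released and at rest (x of rod_a_mid in the frame of long_tray between -0.102 and 0.102 m and y of rod_a_mid in the frame of long_tray between -0.068 and 0.068 m and z of each of rod_a_mid, rod_b_mid in the frame of long_tray below 0.018 m and (angle between rod_a_mid's own z axis and vertical below 0.12 rad or angle between rod_a_mid's own z axis and vertical above 3.02 rad) and x of rod_b_mid in the frame of long_tray between -0.102 and 0.102 m and y of rod_b_mid in the frame of long_tray between -0.068 and 0.068 m and (angle between rod_b_mid's own z axis and vertical below 0.12 rad or angle between rod_b_mid's own z axis and vertical above 3.02 rad) and x of piston_a_mid in the frame of square_tray between -0.07 and 0.07 m and y of piston_a_mid in the frame of square_tray between -0.07 and 0.07 m and z of each of piston_a_mid, piston_b_mid in the frame of square_tray below 0.034 m and angle between each of piston_a_mid, piston_b_mid's own z axis and vertical below 0.15 rad and x of piston_b_mid in the frame of square_tray between -0.07 and 0.07 m and y of piston_b_mid in the frame of square_tray between -0.07 and 0.07 m and horizontal distance between bearing_mid and round_tray below 0.06 m and z of bearing_mid in the frame of round_tray below 0.018 m and (angle between bearing_mid's own z axis and vertical below 0.12 rad or angle between bearing_mid's own z axis and vertical above 3.02 rad) and linear speed of each of rod_a, rod_b, piston_a, piston_b, bearing below 0.02 m/s and angular speed of each of rod_a, rod_b, piston_a, piston_b, bearing below 0.3 rad/s); the robot touches nothing.
It fails at once if the connecting rod is let go of or thrown more than about 5 cm above the mat ((height (world z) of rod_a_mid above 0.08 m and contact force between the fingers and rod_a below 0.02 N) or (height (world z) of rod_b_mid above 0.08 m and contact force between the fingers and rod_b below 0.02 N)).
It fails at once if the piston is let go of or thrown more than about 5 cm above the mat ((height (world z) of piston_a_mid above 0.08 m and contact force between the fingers and piston_a below 0.02 N) or (height (world z) of piston_b_mid above 0.08 m and contact force between the fingers and piston_b below 0.02 N)).
It fails at once if the bearing is let go of or thrown more than about 5 cm above the mat ((height (world z) of bearing_mid above 0.08 m and contact force between the fingers and bearing below 0.02 N)).
It fails at once if the loose nut is pushed or carried more than 25 mm from its place (distance of nut_mid from where it was at the start of the episode above 0.025 m).
It fails at once if the loose valve plate is pushed or carried more than 25 mm from its place (distance of valve_plate_mid from where it was at the start of the episode above 0.025 m).
It also fails if it takes over 112 s, if anything falls off the work surface, if the arm or the gripper's body presses on something with over 40 N, if the wrist force passes 120 N, or if a joint passes its speed limit or range.

### The arm

A 6-joint arm with a two-finger parallel gripper is mounted at the origin on the work surface. World frame = base frame: x ahead of the robot, y to its left, z up, the work surface at z = 0. Lengths are in m, angles in rad, forces in N, time in s.
With the tool pointing down it reaches from about 0.25 to 0.8 m from the base axis. Payload 3.9 kg.
Tool frame: the origin (TCP) lies at the very end of the fingers, on their centre line; the grasp point (between the pads) lies 19 mm behind it (manip.pinch_z is the distance from the TCP to the grasp point, in m); z points along the fingers, y is the line along which they close (so a half turn about z gives the same grasp; the last joint's range is limited). The gripper opens to 85 mm and grips with 20 to 120 N. Pads are 22 mm wide; open, the fingers measure 114 mm over their backs; the gripper's body (76 mm by 85 mm) begins 54 mm behind the grasp point. The pads swing forward as they close: fully open they stand 13 mm farther back than shut.
Start: joints at [1.191, 0.26, -0.138, 1.173, 0, 1.571], TCP at [0.195, 0.488, 0.231] pointing down, gripper open.
Joint ranges: [-2.78, 2.78], [-0.83, 1.72], [-1.28, 1.37], [-1.9, 2.12], [-1.57, 1.48], [-3.14, 3.14]. Speed limits (rad/s): [2.57, 2.57, 3.14, 3.14, 3.14, 3.14].

### API

Orientations are given as a 3x3 rotation matrix whose columns are the frame's x, y, z axes.
In Python, from rig import manip, eyes, order gives the robot as it stands. The module is installed in compiled form; this text tells all that it offers.
- The arm moves only by the tool jog_arm, never from a script. Its argument "moves" is a list of rows, each a list of 2 entries, a list of its own where there are three numbers: the shift along the tool's x, y, z in m, then the turn about the tool's z in rad. A call has 1 to 8 rows; each row is the pose to reach, as a shift and turn from the pose commanded when the call began, along the tool's axes at that moment; what a row does not reach only later rows make up. A row lasts 1/10 s, in which the tool goes at most 50 mm and 8.59 degrees, less where a joint would pass 70% of its speed; a pose out of reach is approached as far as the arm can. A call with a gripper value outside its range is refused whole. "claw" is the opening, from 0 (shut) to 1 (fully open), set as the call begins (left out, the last holds). The fingers move at their own pace and stop on an object; "force" is the grip in N (left out, the last holds). Time passes only in rows, so rows that repeat a pose let the fingers close. It gives the time, the measured TCP pose, the force, the opening and the grip force at its end, in the units of the state.
- manip.get_state(): the state, without advancing time (a new reading comes with each control period).
- eyes.grab_frame(name): name is "scene" or "top"; returns a dict with "pixels" (480x640x3 uint8, red, green, blue), "depth" (480x640 float32, m along the optical axis (not along the pixel's ray), 0 where there is no reading), "fov_y" (degrees; the focal length in pixels is half the picture's height over the tangent of half this angle, whatever the lens; pixels are square), "cx", "cy" (the principal point, pixels), "dist" ([k1, k2, p1, p2, k3] as OpenCV has them; the pictures are not rectified), "origin" and "attitude" of the camera in the world. Camera axes: x right, y up, looking along -z (the intrinsics and any distortion apply to the point x, -y, -z); pixel columns grow to the right and rows downward; lengths in m; the calibration is good to about 2 mm. A picture is of the moment at which its call begins.
- order.sign_off(): hands the job in; it is judged then, once.
The state is a dict: "time": time; "q": joint angles; "dq": joint speeds; "joint_efforts": joint torques, N m; "position": TCP position; "eef_rot": TCP orientation; "wrist_force": force on the tool from outside, world axes, zero at the start; "wrist_torque": the same for the moment, N m; "finger_gap": finger opening in m; "grasp_force": force on a finger pad.
Only numpy, scipy, OpenCV 4.12 (cv2) and the standard library are available. Lean on these libraries where they do the work, as an engineer would, in place of code of your own. Each camera call takes 0.05 s, during which the arm holds its last target. There are 200 camera calls.

## Working session

There is one attempt and no reset: what is moved stays moved. The work goes in short steps, Python scripts to look and compute and a tool call to move; the robot and the scene stay as the last step left them, time stands still between calls to the robot, and variables do not carry over. Pictures are saved under pics/ and viewed, at most 14 in all, crops included, and the job is handed in when it is done.

Besides the shell and the picture viewer there is one more tool, called by a JSON object that holds its "method" and its "body". jog_arm: Moves the arm, as the interface text tells. Its arguments: {"type":"object","properties":{"moves":{"type":"array"},"claw":{"type":"number"},"force":{"type":"number"}},"required":["moves"]}

```bash
mkdir -p pics
cat > h.py <<'E'
import numpy as np, cv2
from rig import manip, eyes, order
def grab(n):
    f=eyes.grab_frame(n); return f
def K(f):
    h=f["pixels"].shape[0]; fl=h/2/np.tan(np.radians(f["fov_y"])/2)
    return np.array([[fl,0,f["cx"]],[0,fl,f["cy"]],[0,0,1.]]),np.array(f["dist"],float)
def ray(f,uv):
    k,d=K(f); p=cv2.undistortPoints(np.array(uv,float).reshape(-1,1,2),k,d).reshape(-1,2)
    r=np.c_[p[:,0],-p[:,1],-np.ones(len(p))]@np.array(f["attitude"]).T
    return np.array(f["origin"]),r
def onz(f,uv,z):
    o,r=ray(f,uv); return o+r*((z-o[2])/r[:,2])[:,None]
def cloud(f):
    v,u=np.mgrid[0:480,0:640]; o,r=ray(f,np.c_[u.ravel(),v.ravel()])
    return (o+r*f["depth"].reshape(-1,1)).reshape(480,640,3)
def save(f,n): cv2.imwrite("pics/"+n,cv2.cvtColor(f["pixels"],cv2.COLOR_RGB2BGR))
E
python3 - <<'E'
from h import *
import pickle
for n in("top","scene"):
    f=grab(n); save(f,n+"0.png"); pickle.dump(f,open(n+"0.pkl","wb")); print(n,f["origin"],np.round(f["attitude"],3).tolist(),f["fov_y"],f["dist"])
s=manip.get_state(); print(s["time"],s["position"],s["eef_rot"],s["finger_gap"],manip.pinch_z)
E
```

```text
top [0.39388279 0.03248526 1.55685959] [[-0.028, 0.994, -0.103], [-1.0, -0.028, 0.003], [0.0, 0.103, 0.995]] 43.057789081740616 [-0.18419039  0.          0.          0.          0.        ]
scene [0.92569805 0.60957675 0.96142018] [[-0.826, -0.447, 0.342], [0.563, -0.648, 0.513], [-0.007, 0.616, 0.787]] 42.24026939187782 [-0.03364906  0.          0.          0.          0.        ]
0.1 [0.19439463 0.48700004 0.2305313 ] [[-9.28737421e-01  3.70737547e-01 -6.88379557e-04]
 [ 3.70738186e-01  9.28735904e-01 -1.67850742e-03]
 [ 1.70370847e-05 -1.81410124e-03 -9.99998354e-01]] 0.0855397462581043 0.0187
```

View pics/top0.png

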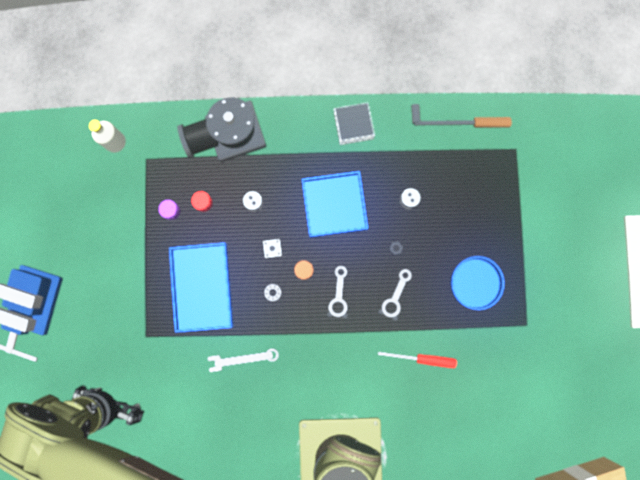

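View pics/scene0.png

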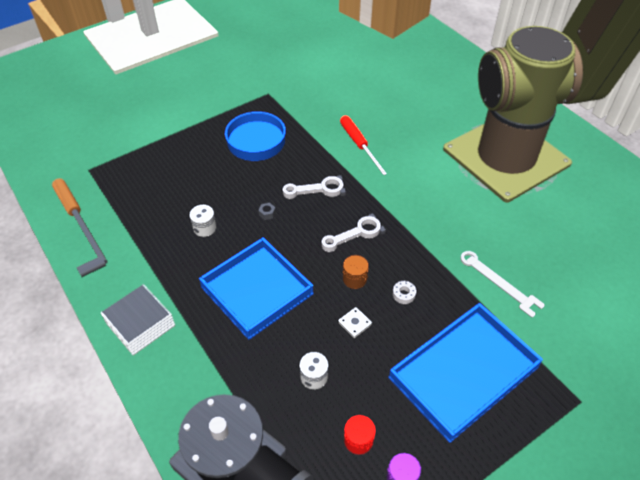

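Top view: the silver pistons at (252,200) and (411,197) fit. The purple (168,209), red (201,200) and brown (304,270) cylinders are decoys. The bearing is the round ring at (272,292), and the square plate at (272,248) and the nut at (396,248) stay put. The rods are at (339,290) and (397,292), big ring toward the robot. Trays: oblong (200,287), square (335,204), round (478,283). Next I measure, and confirm in an enlarged crop.

Run:
```python
from h import *
import pickle
f=pickle.load(open("top0.pkl","rb"));g=pickle.load(open("scene0.pkl","rb"))
im=f["pixels"]; hsv=cv2.cvtColor(im,cv2.COLOR_RGB2HSV)
roi=np.zeros(im.shape[:2],np.uint8); roi[160:325,150:520]=1
white=((hsv[...,1]<60)&(hsv[...,2]>95)).astype(np.uint8)*roi
blue=((hsv[...,0]>95)&(hsv[...,0]<120)&(hsv[...,1]>120)&(hsv[...,2]>120)).astype(np.uint8)*roi
for nm,m,ar in(("white",white,60),("blue",blue,500)):
    m=cv2.morphologyEx(m,cv2.MORPH_CLOSE,np.ones((3,3)))
    for c in cv2.findContours(m,cv2.RETR_EXTERNAL,cv2.CHAIN_APPROX_NONE)[0]:
        if cv2.contourArea(c)<ar: continue
        (x,y),r=cv2.minEnclosingCircle(c); z={"white":.016,"blue":.03}[nm]
        P=onz(f,c.reshape(-1,2),z)[:,:2]
        if nm=="white" and 8<r<12 and y<230: P=onz(f,c.reshape(-1,2),.045)[:,:2]
        R=cv2.minAreaRect(P.astype(np.float32)*1000)
        print(nm,np.round([x,y,r],1),"rect",np.round(R[0],1),np.round(R[1],1),round(R[2],1),"circ",np.round(np.array(cv2.minEnclosingCircle(P.astype(np.float32)*1000)[0]),1))
C=cloud(f)
for uv in[(252,200),(411,197),(272,285),(339,290),(200,287),(335,204),(478,283),(304,270),(396,248)]: print(uv,np.round(C[uv[1],uv[0]],4))
print("nut",onz(f,[(396,248)],.016))
a=cv2.resize(im[180:325,235:425],None,fx=4,fy=4,interpolation=cv2.INTER_CUBIC)
cv2.imwrite("pics/crop0.png",cv2.cvtColor(a,cv2.COLOR_RGB2BGR))
```

```text
white [307.5 240.5 176.9] rect [556.   53.6] [861.3 424.8] 88.3 circ [560.4  75.1]
blue [477.5 282.6  27.9] rect [ 435.4 -360.6] [141.4 140.9] 43.3 circ [ 436.2 -361. ]
blue [200.6 285.4  49.7] rect [450.7 342.8] [210.4 154.2] 3.4 circ [449.3 342. ]
blue [334.6 203.9  41.8] rect [647.9  -3.7] [157.9 156.4] 6.1 circ [648.2  -3.2]
(252, 200) [0.6593 0.204  0.0508]
(411, 197) [ 0.6548 -0.1953  0.0574]
(272, 285) [0.4457 0.1601 0.023 ]
(339, 290) [ 0.4286 -0.0085  0.019 ]
(200, 287) [0.4456 0.3469 0.007 ]
(335, 204) [ 0.6509 -0.0054  0.0036]
(478, 283) [ 0.4352 -0.3675  0.0082]
(304, 270) [0.4801 0.0777 0.0452]
(396, 248) [ 0.531  -0.1571  0.0173]
nut [[ 0.53114144 -0.15722097  0.016     ]]
```

View pics/crop0.png

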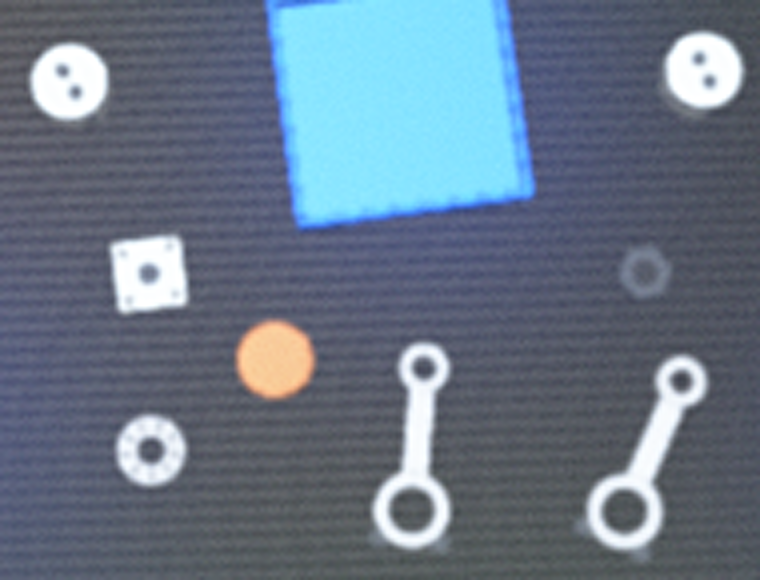

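The crop confirms both silver pistons (70,82)/(704,72), the bearing with its balls (151,450), and both rods. Now refining positions.

```bash
cat >> h.py <<'E'
def meas(f,show=True):
    im=f["pixels"]; hsv=cv2.cvtColor(im,cv2.COLOR_RGB2HSV)
    roi=np.zeros(im.shape[:2],np.uint8); roi[160:325,150:520]=1
    m=((hsv[...,1]<60)&(hsv[...,2]>165)).astype(np.uint8)*roi
    cs,hi=cv2.findContours(m,cv2.RETR_CCOMP,cv2.CHAIN_APPROX_NONE)
    for i,c in enumerate(cs):
        if hi[0][i][3]>=0 or cv2.contourArea(c)<60: continue
        (x,y),r=cv2.minEnclosingCircle(c); rod=r>15
        z=.045 if r<11.5 and y<230 and cv2.contourArea(c)>200 else .016
        one=np.zeros_like(m); cv2.drawContours(one,[c],-1,1,-1)
        M=cv2.moments(one,True); out=["area",cv2.contourArea(c),"px",round(x,1),round(y,1),"r",round(r,1),"cent",np.round(onz(f,[(M["m10"]/M["m00"],M["m01"]/M["m00"])],z)[0,:2],4)]
        if rod:
            e=[]
            for j,h in enumerate(cs):
                if hi[0][j][3]==i and len(h)>5: e.append((len(h),onz(f,[np.array(cv2.minEnclosingCircle(h)[0])],.016)[0,:2]))
            e.sort(key=lambda t:-t[0])
            if len(e)>=2:
                b,s=e[0][1],e[1][1]; d=s-b
                out+=["big",np.round(b,4),"small",np.round(s,4),"mid",np.round((b+s)/2,4),"len",round(np.hypot(*d),4),"yawdeg",round(np.degrees(np.arctan2(d[1],d[0])),1)]
        print(*out)
def go(x,y,z,yaw=None):
    "tool shift/turn to reach world TCP x,y,z with tool y at angle yaw deg (mod 180)"
    s=manip.get_state(); R=np.array(s["eef_rot"]); p=np.array(s["position"])
    d=R.T@(np.array([x,y,z])-p); a=np.degrees(np.arctan2(R[1,1],R[0,1])); t=0
    if yaw is not None: t=-((yaw-a+90)%180-90)
    print("shift",np.round(d,4),"turn",round(np.radians(t),3),"yaw now",round(a,1),"pos",np.round(p,4),"q6",round(s["q"][5],2),"t",round(s["time"],2),"gap",round(s["finger_gap"],4))
E
python3 - <<'E'
from h import *
import pickle
f=pickle.load(open("top0.pkl","rb"));meas(f); go(.45,.16,.15,90)
E
```

```text
area 219.0 px 272.3 292.0 r 8.8 cent [0.428  0.1607]
area 500.0 px 397.0 292.5 r 25.5 cent [ 0.4105 -0.1525] big [ 0.3813 -0.1381] small [ 0.462  -0.1771] mid [ 0.4217 -0.1576] len 0.0897 yawdeg -25.8
area 505.0 px 339.5 291.0 r 25.4 cent [ 0.4183 -0.007 ] big [ 0.385  -0.0034] small [ 0.4754 -0.0138] mid [ 0.4302 -0.0086] len 0.0909 yawdeg -6.5
area 294.0 px 271.8 248.0 r 11.5 cent [0.5402 0.1589]
area 268.5 px 251.8 200.1 r 9.7 cent [0.6603 0.2049]
area 274.0 px 410.3 197.3 r 9.9 cent [ 0.6566 -0.1957]
shift [-0.3586 -0.2088  0.0809] turn -0.38 yaw now 68.2 pos [0.1944 0.487  0.2305] q6 1.57 t 0.1 gap 0.0855
```

```bash
python3 -c "
from h import *
go(.428,.161,.10,90)"
```

```text
shift [-0.3378 -0.2159  0.1309] turn -0.38 yaw now 68.2 pos [0.1944 0.487  0.2305] q6 1.57 t 0.1 gap 0.0855
```

{"method": "jog_arm", "body": {"moves": [[[-0.042, -0.027, 0.016], -0.05], [[-0.084, -0.054, 0.033], -0.1], [[-0.127, -0.081, 0.049], -0.15], [[-0.169, -0.108, 0.065], -0.2], [[-0.211, -0.135, 0.082], -0.25], [[-0.253, -0.162, 0.098], -0.3], [[-0.296, -0.189, 0.115], -0.34], [[-0.338, -0.216, 0.131], -0.38]], "claw": 0.8, "force": 50}}

```text
time: 0.9
position: [0.4169, 0.1769, 0.1063]
eef_rot: [[-1.0, -0.002, -0.0], [-0.002, 1.0, 0.0], [0.0, 0.0, -1.0]]
wrist_force: [1.5, 0.9, 0.2]
finger_gap: 0.0682
grasp_force: 0.0
```

```bash
python3 -c "
from h import *
f=grab('top');go(.428,.161,.004,90);save(f,'t1.png')"
```

```text
shift [-0.0081 -0.0091  0.1004] turn -0.004 yaw now 89.8 pos [0.4198 0.1708 0.1044] q6 0.4 t 0.95 gap 0.0682
```

{"method": "jog_arm", "body": {"moves": [[[0, 0, 0], 0], [[0, 0, 0.03], 0], [[0, 0, 0.06], 0], [[0, 0, 0.06], 0], [[0, 0, 0.06], 0], [[0, 0, 0.06], 0]]}}

```text
time: 1.55
position: [0.417, 0.1798, 0.0484]
eef_rot: [[-1.0, -0.001, 0.002], [-0.001, 1.0, 0.001], [-0.002, 0.001, -1.0]]
wrist_force: [0.2, -0.7, -0.1]
finger_gap: 0.0681
grasp_force: 0.0
```

```bash
python3 -c "
from h import *
go(.428,.161,.004,90)"
```

```text
shift [-0.0109 -0.0189  0.0444] turn 0.001 yaw now 90.1 pos [0.417  0.1798 0.0484] q6 0.41 t 1.55 gap 0.0681
```

{"method": "jog_arm", "body": {"moves": [[[-0.011, -0.019, 0.0], 0], [[-0.011, -0.019, 0.025], 0], [[-0.011, -0.019, 0.046], 0], [[-0.011, -0.019, 0.046], 0], [[-0.011, -0.019, 0.046], 0], [[-0.011, -0.019, 0.046], 0]]}}

```text
time: 2.15
position: [0.4285, 0.1604, 0.0025]
eef_rot: [[-1.0, -0.001, 0.003], [-0.001, 1.0, 0.001], [-0.003, 0.001, -1.0]]
wrist_force: [1.0, -0.0, 1.4]
finger_gap: 0.0686
grasp_force: 0.0
```

Run:
```python
from h import *
go(.428,.161,.004,90)
f=grab('scene'); a=cv2.resize(f["pixels"][200:380,280:500],None,fx=3.4,fy=3.3); cv2.imwrite('pics/b1.png',a[...,::-1])
```

```text
shift [ 0.0005  0.0006 -0.0015] turn 0.001 yaw now 90.0 pos [0.4285 0.1604 0.0025] q6 0.36 t 2.15 gap 0.0686
```

View pics/b1.png

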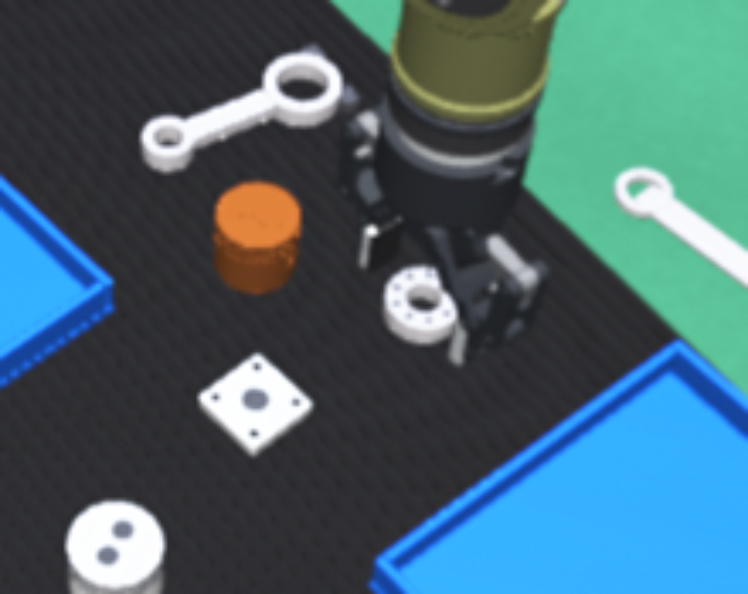

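The fingers straddle the bearing: pads at (380,245) and (460,345), bearing at (421,300). Closing.

{"method": "jog_arm", "body": {"moves": [[[0, 0, 0], 0], [[0, 0, 0], 0], [[0, 0, 0], 0], [[0, 0, 0], 0], [[0, 0, 0], 0], [[0, 0, 0], 0], [[0, 0, 0], 0], [[0, 0, 0], 0]], "claw": 0.3}}

```text
time: 3.0
position: [0.4279, 0.1601, 0.0022]
eef_rot: [[-1.0, -0.0, 0.001], [-0.0, 1.0, 0.001], [-0.001, 0.001, -1.0]]
wrist_force: [-1.2, -0.3, 6.8]
finger_gap: 0.0398
grasp_force: 49.6
```

{"method": "jog_arm", "body": {"moves": [[[0, 0, -0.01], 0], [[0, 0, -0.03], 0], [[0, 0, -0.05], 0], [[0, 0, -0.07], 0], [[0, 0, -0.08], 0], [[0, 0, -0.09], 0], [[0, 0, -0.09], 0]]}}

```text
time: 3.7
position: [0.428, 0.1599, 0.0921]
eef_rot: [[-1.0, -0.0, 0.002], [-0.0, 1.0, 0.001], [-0.002, 0.001, -1.0]]
wrist_force: [0.0, -0.2, -0.6]
finger_gap: 0.0399
grasp_force: 51.0
```

```bash
python3 -c "
from h import *
go(.436,-.361,.095,90)"
```

```text
shift [-0.0079 -0.5209 -0.0032] turn 0.0 yaw now 90.0 pos [0.428  0.1599 0.0921] q6 0.36 t 3.7 gap 0.0399
```

{"method": "jog_arm", "body": {"moves": [[[0, -0.015, 0], 0], [[0, -0.045, 0], 0], [[0, -0.085, 0], 0], [[-0.002, -0.125, 0], 0], [[-0.003, -0.165, 0], 0], [[-0.004, -0.205, 0], 0], [[-0.004, -0.245, 0], 0], [[-0.005, -0.28, 0], 0]]}}

```text
time: 4.5
position: [0.4313, -0.122, 0.0902]
eef_rot: [[-1.0, 0.001, -0.002], [0.001, 1.0, 0.0], [0.002, 0.0, -1.0]]
wrist_force: [2.1, 0.7, -1.0]
finger_gap: 0.0399
grasp_force: 51.0
```

{"method": "jog_arm", "body": {"moves": [[[0, -0.04, 0], 0], [[0, -0.08, 0], 0], [[0, -0.12, 0], 0], [[-0.001, -0.16, 0], 0], [[-0.002, -0.2, 0], 0], [[-0.003, -0.225, 0], 0], [[-0.003, -0.24, 0], 0], [[-0.003, -0.24, 0], 0]]}}

```text
time: 5.3
position: [0.4351, -0.3615, 0.0901]
eef_rot: [[-1.0, 0.002, -0.001], [0.002, 1.0, 0.0], [0.001, 0.0, -1.0]]
wrist_force: [-0.5, 1.1, -0.9]
finger_gap: 0.04
grasp_force: 50.9
```

```bash
python3 -c "
from h import *
go(.436,-.361,.009,90)"
```

```text
shift [-0.001   0.0005  0.0811] turn -0.002 yaw now 89.9 pos [ 0.4351 -0.3615  0.0901] q6 -0.69 t 5.3 gap 0.04
```

{"method": "jog_arm", "body": {"moves": [[[0, 0, 0.025], 0], [[0, 0, 0.05], 0], [[0, 0, 0.065], 0], [[0, 0, 0.075], 0], [[0, 0, 0.081], 0], [[0, 0, 0.082], 0], [[0, 0, 0.0825], 0], [[0, 0, 0.0825], 0]]}}

```text
time: 6.1
position: [0.436, -0.3607, 0.0093]
eef_rot: [[-1.0, -0.0, 0.001], [-0.0, 1.0, -0.001], [-0.001, -0.001, -1.0]]
wrist_force: [-0.5, -0.5, -1.1]
finger_gap: 0.0399
grasp_force: 50.9
```

{"method": "jog_arm", "body": {"moves": [[[0, 0, 0], 0], [[0, 0, 0], 0], [[0, 0, 0], 0], [[0, 0, 0], 0], [[0, 0, 0], 0], [[0, 0, -0.03], 0], [[0, 0, -0.07], 0], [[0, 0, -0.1], 0]], "claw": 0.7}}

```text
time: 6.9
position: [0.4356, -0.3605, 0.1103]
eef_rot: [[-1.0, -0.0, 0.001], [-0.0, 1.0, -0.001], [-0.001, -0.001, -1.0]]
wrist_force: [0.9, -1.3, 0.5]
finger_gap: 0.0594
grasp_force: 0.0
```

```bash
python3 -c "
from h import *
go(.422,-.1576,.10,64.2)
f=grab('top');C=cloud(f);meas(f)"
```

```text
shift [0.0136 0.203  0.0102] turn 0.45 yaw now 90.0 pos [ 0.4356 -0.3605  0.1103] q6 -0.69 t 6.9 gap 0.0594
area 101.5 px 476.2 282.8 r 7.8 cent [ 0.4356 -0.3598]
area 501.5 px 397.0 292.5 r 25.5 cent [ 0.4105 -0.1524] big [ 0.3809 -0.1382] small [ 0.4616 -0.1775] mid [ 0.4213 -0.1579] len 0.0897 yawdeg -26.0
area 509.5 px 339.5 291.0 r 25.4 cent [ 0.4183 -0.0071] big [ 0.3855 -0.0037] small [ 0.4754 -0.0138] mid [ 0.4305 -0.0088] len 0.0904 yawdeg -6.4
area 292.0 px 271.8 248.0 r 11.5 cent [0.54  0.159]
area 270.5 px 251.9 199.9 r 9.9 cent [0.6604 0.2049]
area 276.0 px 410.3 197.3 r 9.9 cent [ 0.6567 -0.1956]
```

{"method": "jog_arm", "body": {"moves": [[[0.002, 0.035, 0], 0.06], [[0.004, 0.075, 0], 0.14], [[0.007, 0.12, 0], 0.25], [[0.009, 0.16, 0.01], 0.36], [[0.012, 0.2, 0.03], 0.45], [[0.012, 0.202, 0.05], 0.45], [[0.012, 0.202, 0.06], 0.45], [[0.012, 0.202, 0.06], 0.45]], "claw": 0.55}}

```text
time: 7.75
position: [0.4225, -0.1582, 0.0475]
eef_rot: [[-0.901, 0.435, -0.002], [0.435, 0.901, 0.001], [0.002, -0.0, -1.0]]
wrist_force: [-0.7, -0.6, 0.3]
finger_gap: 0.0472
grasp_force: 0.0
```

```bash
python3 -c "
from h import *
go(.424,-.159,.003,64.1)"
```

```text
shift [-0.0018 -0.0001  0.0445] turn 0.002 yaw now 64.2 pos [ 0.4225 -0.1582  0.0475] q6 0.09 t 7.75 gap 0.0472
```

{"method": "jog_arm", "body": {"moves": [[[-0.002, 0, 0.015], 0], [[-0.002, 0, 0.03], 0], [[-0.002, 0, 0.04], 0], [[-0.002, 0, 0.044], 0], [[-0.002, 0, 0.044], 0], [[-0.002, 0, 0.044], 0]]}}

```text
time: 8.35
position: [0.4256, -0.1596, 0.005]
eef_rot: [[-0.9, 0.435, 0.001], [0.435, 0.9, -0.0], [-0.001, 0.0, -1.0]]
wrist_force: [0.6, -0.2, 0.2]
finger_gap: 0.047
grasp_force: 0.0
```

{"method": "jog_arm", "body": {"moves": [[[0, 0, 0], 0], [[0, 0, 0], 0], [[0, 0, 0], 0], [[0, 0, 0], 0], [[0, 0, 0], 0], [[0, 0, 0], 0], [[0, 0, 0], 0], [[0, 0, 0], 0]], "claw": 0.05, "force": 60}}

```text
time: 9.15
position: [0.4256, -0.1594, 0.0053]
eef_rot: [[-0.901, 0.435, 0.001], [0.435, 0.901, -0.001], [-0.001, -0.0, -1.0]]
wrist_force: [-1.1, 0.3, 4.8]
finger_gap: 0.0126
grasp_force: 60.1
```

{"method": "jog_arm", "body": {"moves": [[[0, 0, -0.01], 0], [[0, 0, -0.03], 0], [[0, 0, -0.05], 0], [[0, 0, -0.07], 0], [[0, 0, -0.08], 0], [[0, 0, -0.085], 0], [[0, 0, -0.085], 0]]}}

```text
time: 9.85
position: [0.4253, -0.1593, 0.0899]
eef_rot: [[-0.901, 0.435, 0.001], [0.435, 0.901, -0.0], [-0.001, 0.0, -1.0]]
wrist_force: [-0.5, 0.6, -1.7]
finger_gap: 0.0124
grasp_force: 59.3
```

Run:
```python
from h import *
go(.45,.31,.09,93.4)
f=grab('scene'); a=cv2.resize(f["pixels"][80:300,220:480],None,fx=3,fy=2.7); cv2.imwrite('pics/r1.png',a[...,::-1])
```

```text
shift [ 1.818e-01  4.333e-01 -2.000e-04] turn -0.509 yaw now 64.2 pos [ 0.4253 -0.1593  0.0899] q6 0.09 t 9.85 gap 0.0124
```

View pics/r1.png

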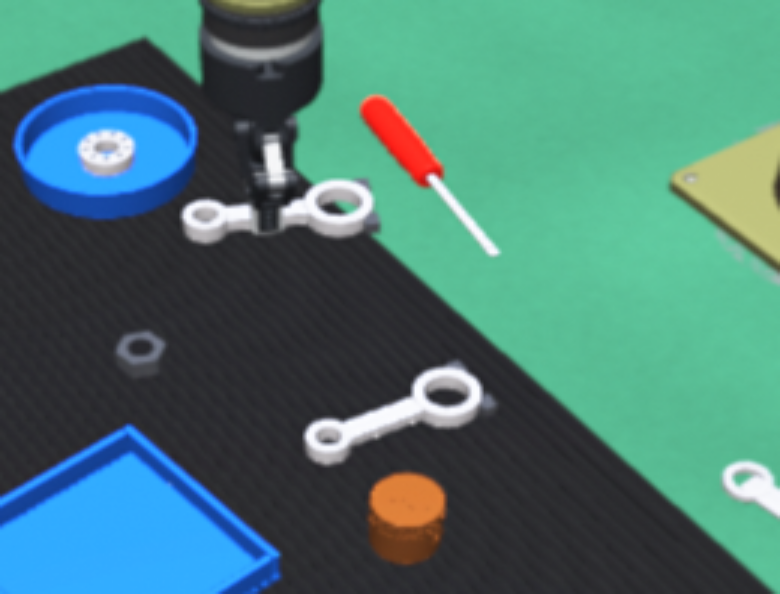

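Rod b hangs level in the grip, and the bearing is in the round tray at (107,150) in this crop.

{"method": "jog_arm", "body": {"moves": [[[0.006, 0.015, 0], 0], [[0.017, 0.043, 0], 0], [[0.031, 0.08, 0], 0], [[0.046, 0.117, 0], 0], [[0.061, 0.154, 0], 0], [[0.075, 0.19, 0], 0], [[0.09, 0.227, 0], 0], [[0.1, 0.253, 0], 0]]}}

```text
time: 10.7
position: [0.4442, 0.1142, 0.0885]
eef_rot: [[-0.901, 0.433, -0.002], [0.433, 0.901, 0.0], [0.002, -0.001, -1.0]]
wrist_force: [0.2, -0.3, -2.5]
finger_gap: 0.012
grasp_force: 59.2
```

{"method": "jog_arm", "body": {"moves": [[[0.013, 0.033, 0], -0.05], [[0.026, 0.066, 0], -0.13], [[0.04, 0.1, 0], -0.22], [[0.053, 0.135, 0], -0.32], [[0.065, 0.165, 0], -0.41], [[0.072, 0.182, 0], -0.48], [[0.0745, 0.188, 0], -0.51], [[0.0745, 0.188, 0], -0.51]]}}

```text
time: 11.5
position: [0.4591, 0.3138, 0.0884]
eef_rot: [[-0.998, -0.061, -0.002], [-0.061, 0.998, -0.002], [0.002, -0.001, -1.0]]
wrist_force: [1.0, -0.9, -2.4]
finger_gap: 0.0119
grasp_force: 59.2
```

```bash
python3 -c "
from h import *
go(.46,.3135,.0105,93.4)
f=grab('top');save(f,'t2.png')"
```

```text
shift [-0.0011 -0.0002  0.0779] turn 0.002 yaw now 93.5 pos [0.4591 0.3138 0.0884] q6 0.54 t 11.5 gap 0.0119
```

View pics/t2.png

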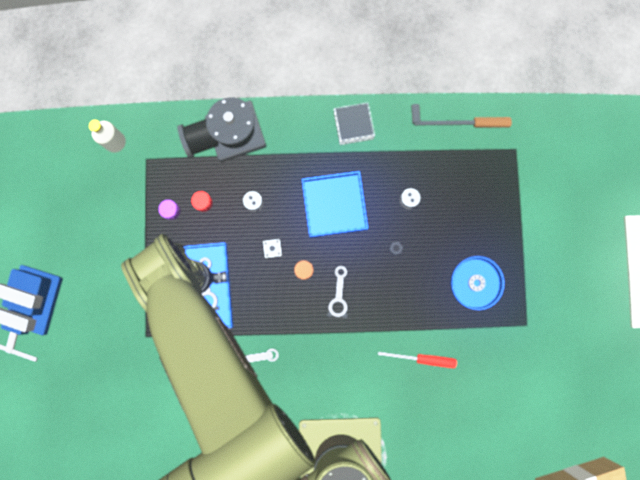

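Rod b hangs over the right part of the oblong tray, at about (209,280). Lowering and releasing.

{"method": "jog_arm", "body": {"moves": [[[0, 0, 0.02], 0], [[0, 0, 0.04], 0], [[0, 0, 0.06], 0], [[0, 0, 0.07], 0], [[0, 0, 0.076], 0], [[0, 0, 0.077], 0], [[0, 0, 0.077], 0]]}}

```text
time: 12.25
position: [0.4602, 0.3137, 0.0131]
eef_rot: [[-0.998, -0.06, 0.001], [-0.06, 0.998, 0.0], [-0.001, 0.0, -1.0]]
wrist_force: [-0.0, -0.3, -2.2]
finger_gap: 0.0122
grasp_force: 59.2
```

{"method": "jog_arm", "body": {"moves": [[[0, 0, 0], 0], [[0, 0, 0], 0], [[0, 0, 0], 0], [[0, 0, 0], 0], [[0, 0, -0.02], 0], [[0, 0, -0.05], 0], [[0, 0, -0.09], 0], [[0, 0, -0.09], 0]], "claw": 0.37}}

```text
time: 13.05
position: [0.4632, 0.3163, 0.108]
eef_rot: [[-0.998, -0.06, 0.009], [-0.06, 0.998, 0.006], [-0.009, 0.005, -1.0]]
wrist_force: [0.8, 0.5, 0.7]
finger_gap: 0.0315
grasp_force: 0.0
```

```bash
python3 -c "
from h import *
go(.433,-.009,.06,83.5)"
```

```text
shift [ 0.0502 -0.3231  0.0458] turn 0.174 yaw now 93.5 pos [0.4632 0.3163 0.108 ] q6 0.54 t 13.05 gap 0.0315
```

{"method": "jog_arm", "body": {"moves": [[[0.005, -0.03, 0], 0], [[0.013, -0.075, 0], 0], [[0.02, -0.12, 0], 0], [[0.027, -0.165, 0], 0.03], [[0.034, -0.21, 0], 0.08], [[0.041, -0.255, 0], 0.13], [[0.047, -0.295, 0], 0.174], [[0.05, -0.322, 0], 0.174]], "claw": 0.55}}

```text
time: 13.85
position: [0.428, -0.0129, 0.1022]
eef_rot: [[-0.993, 0.116, -0.001], [0.116, 0.993, -0.001], [0.001, -0.001, -1.0]]
wrist_force: [0.4, 0.8, -0.3]
finger_gap: 0.047
grasp_force: 0.0
```

{"method": "jog_arm", "body": {"moves": [[[0, 0, 0], 0], [[0, 0, 0.03], 0], [[0, 0, 0.05], 0], [[0, 0, 0.05], 0], [[0, 0, 0.05], 0]]}}

```text
time: 14.35
position: [0.4288, -0.0101, 0.0525]
eef_rot: [[-0.994, 0.113, -0.001], [0.113, 0.994, 0.0], [0.001, 0.0, -1.0]]
wrist_force: [-0.1, -0.5, 0.8]
finger_gap: 0.0472
grasp_force: 0.0
```

```bash
python3 -c "
from h import *
go(.433,-.009,.003,83.5)
f=grab('top');meas(f)"
```

```text
shift [-0.0041  0.0015  0.0495] turn 0.0 yaw now 83.5 pos [ 0.4288 -0.0101  0.0525] q6 0.09 t 14.35 gap 0.0472
area 178.0 px 476.5 282.5 r 7.9 cent [ 0.4364 -0.3618]
area 89.0 px 347.4 267.0 r 13.6 cent [ 0.4876 -0.0267]
area 449.5 px 212.5 284.0 r 25.1 cent [0.4433 0.3143] big [0.4106 0.3126] small [0.5008 0.3172] mid [0.4557 0.3149] len 0.0904 yawdeg 2.9
area 292.0 px 271.8 248.0 r 11.5 cent [0.54  0.159]
area 268.0 px 252.0 200.0 r 9.8 cent [0.6604 0.2047]
area 271.5 px 410.3 197.2 r 9.7 cent [ 0.6566 -0.1955]
```

{"method": "jog_arm", "body": {"moves": [[[-0.004, 0.0015, 0.015], 0], [[-0.004, 0.0015, 0.03], 0], [[-0.004, 0.0015, 0.042], 0], [[-0.004, 0.0015, 0.049], 0], [[-0.004, 0.0015, 0.05], 0], [[-0.004, 0.0015, 0.05], 0]]}}

```text
time: 15.0
position: [0.4339, -0.0095, 0.0031]
eef_rot: [[-0.994, 0.113, 0.001], [0.113, 0.994, -0.0], [-0.001, 0.0, -1.0]]
wrist_force: [0.7, 0.6, 0.5]
finger_gap: 0.0469
grasp_force: 0.0
```

{"method": "jog_arm", "body": {"moves": [[[0, 0, 0], 0], [[0, 0, 0], 0], [[0, 0, 0], 0], [[0, 0, 0], 0], [[0, 0, 0], 0], [[0, 0, 0], 0], [[0, 0, 0], 0], [[0, 0, 0], 0]], "claw": 0.05, "force": 60}}

```text
time: 15.8
position: [0.4342, -0.0096, 0.0035]
eef_rot: [[-0.994, 0.114, 0.002], [0.114, 0.994, 0.0], [-0.002, 0.0, -1.0]]
wrist_force: [-1.5, 0.5, 5.9]
finger_gap: 0.0122
grasp_force: 60.3
```

{"method": "jog_arm", "body": {"moves": [[[0, 0, -0.01], 0], [[0, 0, -0.03], 0], [[0, 0, -0.05], 0], [[0, 0, -0.07], 0], [[0, 0, -0.08], 0], [[0, 0, -0.085], 0], [[0, 0, -0.085], 0]]}}

```text
time: 16.5
position: [0.4336, -0.0096, 0.088]
eef_rot: [[-0.994, 0.114, 0.001], [0.114, 0.994, -0.0], [-0.001, 0.0, -1.0]]
wrist_force: [0.3, 0.3, -2.2]
finger_gap: 0.0121
grasp_force: 59.0
```

```bash
python3 -c "
from h import *
go(.456,.378,.09,93.4)"
```

```text
shift [ 0.0218  0.3876 -0.002 ] turn -0.173 yaw now 83.5 pos [ 0.4336 -0.0096  0.088 ] q6 0.09 t 16.5 gap 0.0121
```

{"method": "jog_arm", "body": {"moves": [[[0.001, 0.015, 0], 0], [[0.003, 0.05, 0], 0], [[0.006, 0.09, 0], 0], [[0.008, 0.13, 0], 0], [[0.01, 0.17, 0], 0], [[0.012, 0.21, 0], 0], [[0.014, 0.25, 0], 0], [[0.016, 0.28, 0], 0]]}}

```text
time: 17.3
position: [0.4486, 0.2725, 0.0863]
eef_rot: [[-0.994, 0.112, -0.001], [0.112, 0.994, -0.0], [0.001, -0.001, -1.0]]
wrist_force: [0.8, 0.2, -0.8]
finger_gap: 0.0124
grasp_force: 59.0
```

{"method": "jog_arm", "body": {"moves": [[[0.002, 0.03, 0], -0.03], [[0.004, 0.06, 0], -0.07], [[0.005, 0.085, 0], -0.12], [[0.006, 0.1, 0], -0.16], [[0.006, 0.1045, 0], -0.173], [[0.006, 0.1045, 0], -0.173], [[0.006, 0.1045, 0], -0.173]]}}

```text
time: 18.0
position: [0.4547, 0.3734, 0.0871]
eef_rot: [[-0.998, -0.058, -0.001], [-0.058, 0.998, -0.002], [0.001, -0.002, -1.0]]
wrist_force: [0.8, -1.6, -2.3]
finger_gap: 0.0124
grasp_force: 59.0
```

```bash
python3 -c "
from h import *
go(.456,.375,.0095,93.4)
f=grab('scene');save(f,'s3.png')"
```

```text
shift [-0.0015  0.0016  0.0776] turn -0.001 yaw now 93.3 pos [0.4547 0.3734 0.0871] q6 0.63 t 18.0 gap 0.0124
```

View pics/s3.png

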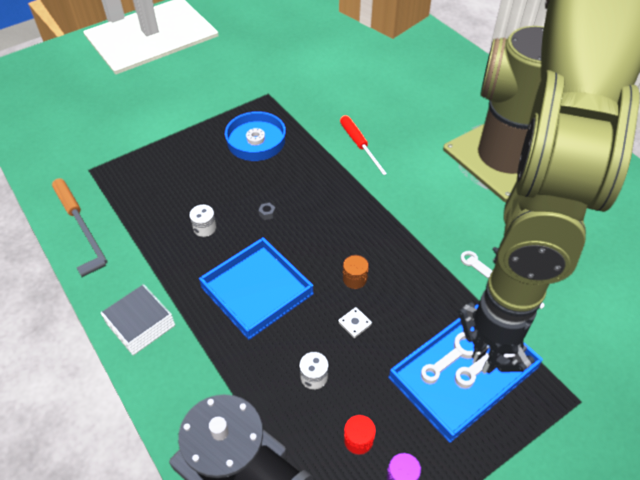

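Rod b lies flat in the tray (431,372)–(463,345). Rod a hangs parallel above the free half, with its small ring at about (466,376).

{"method": "jog_arm", "body": {"moves": [[[-0.001, 0.001, 0.02], 0], [[-0.001, 0.001, 0.04], 0], [[-0.001, 0.001, 0.06], 0], [[-0.001, 0.001, 0.07], 0], [[-0.001, 0.001, 0.075], 0], [[-0.001, 0.001, 0.077], 0], [[-0.001, 0.001, 0.077], 0]]}}

```text
time: 18.75
position: [0.4565, 0.3761, 0.0111]
eef_rot: [[-0.998, -0.059, 0.001], [-0.059, 0.998, 0.001], [-0.001, 0.001, -1.0]]
wrist_force: [0.3, -0.6, -2.6]
finger_gap: 0.0124
grasp_force: 59.1
```

{"method": "jog_arm", "body": {"moves": [[[0, 0, 0], 0], [[0, 0, 0], 0], [[0, 0, 0], 0], [[0, 0, 0], 0], [[0, 0, -0.02], 0], [[0, 0, -0.05], 0], [[0, 0, -0.09], 0], [[0, 0, -0.1], 0]], "claw": 0.34}}

```text
time: 19.55
position: [0.4584, 0.3779, 0.1151]
eef_rot: [[-0.998, -0.059, 0.006], [-0.059, 0.998, 0.005], [-0.006, 0.004, -1.0]]
wrist_force: [0.7, -0.1, 0.2]
finger_gap: 0.0289
grasp_force: 0.0
```

```bash
python3 -c "
from h import *
go(.660,.2045,.11,96)"
```

```text
shift [-0.191  -0.1851  0.0055] turn -0.045 yaw now 93.4 pos [0.4584 0.3779 0.1151] q6 0.63 t 19.55 gap 0.0289
```

{"method": "jog_arm", "body": {"moves": [[[-0.02, -0.02, 0], 0], [[-0.05, -0.05, 0], 0], [[-0.08, -0.08, 0], 0], [[-0.11, -0.11, 0], 0], [[-0.14, -0.14, 0], -0.02], [[-0.17, -0.165, 0], -0.045], [[-0.19, -0.185, 0], -0.045], [[-0.19, -0.185, 0], -0.045]], "claw": 0.95}}

```text
time: 20.35
position: [0.6596, 0.1995, 0.1097]
eef_rot: [[-0.995, -0.1, 0.001], [-0.1, 0.995, -0.001], [-0.001, -0.001, -1.0]]
wrist_force: [-0.6, 1.8, -0.8]
finger_gap: 0.081
grasp_force: 0.0
```

{"method": "jog_arm", "body": {"moves": [[[0, 0, 0], 0], [[0, 0, 0.02], 0], [[0, 0, 0.035], 0], [[0, 0, 0.035], 0], [[0, 0, 0.035], 0]]}}

```text
time: 20.85
position: [0.6555, 0.2034, 0.0755]
eef_rot: [[-0.994, -0.106, -0.001], [-0.106, 0.994, -0.0], [0.001, -0.0, -1.0]]
wrist_force: [0.0, 0.1, 0.1]
finger_gap: 0.081
grasp_force: 0.0
```

```bash
python3 -c "
from h import *
go(.660,.2045,.008,96)
f=grab('top');meas(f)
I=f['pixels']; h=cv2.cvtColor(I,cv2.COLOR_RGB2HSV)
g=grab('scene'); a=cv2.resize(g['pixels'][280:420,230:410],None,fx=4,fy=4); cv2.imwrite('pics/p1.png',a[...,::-1])"
```

```text
shift [-0.0047  0.0006  0.0675] turn 0.001 yaw now 96.1 pos [0.6555 0.2034 0.0755] q6 0.2 t 20.85 gap 0.081
area 173.0 px 476.5 282.5 r 7.9 cent [ 0.4365 -0.3618]
area 431.0 px 188.0 285.6 r 24.8 cent [0.4402 0.3766] big [0.4077 0.3754] small [0.4985 0.3796] mid [0.4531 0.3775] len 0.0909 yawdeg 2.7
area 386.0 px 212.5 284.0 r 25.1 cent [0.4361 0.3137]
area 742.0 px 224.0 278.5 r 40.0 cent [0.4566 0.2714] big [0.4051 0.2531] small [0.488  0.2646] mid [0.4466 0.2589] len 0.0836 yawdeg 7.8
area 266.5 px 410.4 197.1 r 9.7 cent [ 0.6566 -0.1954]
```

View pics/p1.png

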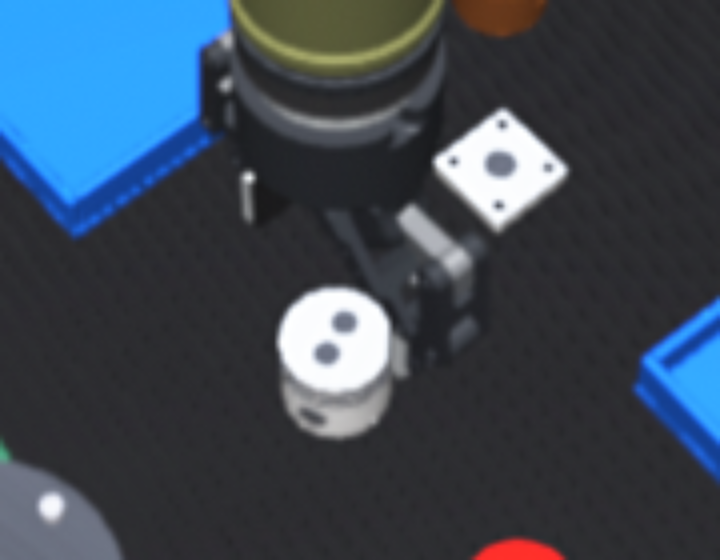

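The silver piston stands at (335,340) in the crop, with the fingers above it. Rod a measures flat in the tray next to rod b. I centre, descend and grip.

{"method": "jog_arm", "body": {"moves": [[[-0.0045, 0.001, 0], 0], [[-0.0045, 0.001, 0.015], 0], [[-0.0045, 0.001, 0.03], 0], [[-0.0045, 0.001, 0.045], 0], [[-0.0045, 0.001, 0.06], 0], [[-0.0045, 0.001, 0.068], 0], [[-0.0045, 0.001, 0.068], 0]]}}

```text
time: 21.65
position: [0.6605, 0.2039, 0.0067]
eef_rot: [[-0.995, -0.104, -0.002], [-0.104, 0.995, -0.0], [0.002, -0.0, -1.0]]
wrist_force: [-0.6, 0.5, 0.4]
finger_gap: 0.0813
grasp_force: 0.0
```

{"method": "jog_arm", "body": {"moves": [[[0, 0, 0], 0], [[0, 0, 0], 0], [[0, 0, 0], 0], [[0, 0, 0], 0], [[0, 0, 0], 0], [[0, 0, 0], 0], [[0, 0, 0], 0], [[0, 0, 0], 0]], "claw": 0.35, "force": 50}}

```text
time: 22.45
position: [0.6622, 0.2045, 0.009]
eef_rot: [[-0.995, -0.104, 0.002], [-0.104, 0.995, 0.001], [-0.003, 0.001, -1.0]]
wrist_force: [-0.4, 0.3, 6.5]
finger_gap: 0.0449
grasp_force: 51.3
```

{"method": "jog_arm", "body": {"moves": [[[0, 0, -0.01], 0], [[0, 0, -0.03], 0], [[0, 0, -0.05], 0], [[0, 0, -0.06], 0], [[0, 0, -0.065], 0], [[0, 0, -0.065], 0]]}}

```text
time: 23.05
position: [0.6612, 0.204, 0.0729]
eef_rot: [[-0.995, -0.104, 0.0], [-0.104, 0.995, 0.0], [-0.0, 0.0, -1.0]]
wrist_force: [0.7, 0.3, -1.6]
finger_gap: 0.045
grasp_force: 51.3
```

```bash
python3 -c "
from h import *
go(.648+.033,-.004+.0035,.075,96.1)"
```

```text
shift [ 0.0015 -0.2055 -0.0021] turn -0.002 yaw now 96.0 pos [0.6612 0.204  0.0729] q6 0.2 t 23.05 gap 0.045
```

{"method": "jog_arm", "body": {"moves": [[[0, -0.015, 0], 0], [[0, -0.045, 0], 0], [[0, -0.08, 0], 0], [[0, -0.115, 0], 0], [[0.001, -0.15, 0], 0], [[0.0015, -0.18, 0], 0], [[0.0015, -0.2, 0], 0], [[0.0015, -0.2055, 0], 0]]}}

```text
time: 23.85
position: [0.6804, -0.0035, 0.0717]
eef_rot: [[-0.995, -0.101, -0.002], [-0.101, 0.995, -0.001], [0.002, -0.0, -1.0]]
wrist_force: [0.5, -0.4, -1.6]
finger_gap: 0.045
grasp_force: 51.4
```

{"method": "jog_arm", "body": {"moves": [[[0, 0, 0], 0], [[0, 0, 0.015], 0], [[0, 0, 0.03], 0], [[0, 0, 0.045], 0], [[0, 0, 0.053], 0], [[0, 0, 0.057], 0], [[0, 0, 0.057], 0]]}}

```text
time: 24.55
position: [0.6806, 0.0004, 0.0152]
eef_rot: [[-0.994, -0.105, -0.001], [-0.105, 0.994, 0.0], [0.001, 0.0, -1.0]]
wrist_force: [-0.1, -0.3, -1.8]
finger_gap: 0.0453
grasp_force: 51.4
```

```bash
python3 -c "
from h import *
go(.648+.033,-.004+.0035,.014,96.1)
g=grab('scene'); a=cv2.resize(g['pixels'][190:370,150:380],None,fx=3.4,fy=3.3); cv2.imwrite('pics/p2.png',a[...,::-1])"
```

```text
shift [-0.0003 -0.0009  0.0012] turn -0.001 yaw now 96.0 pos [6.806e-01 4.000e-04 1.520e-02] q6 -0.1 t 24.55 gap 0.0453
```

View pics/p2.png

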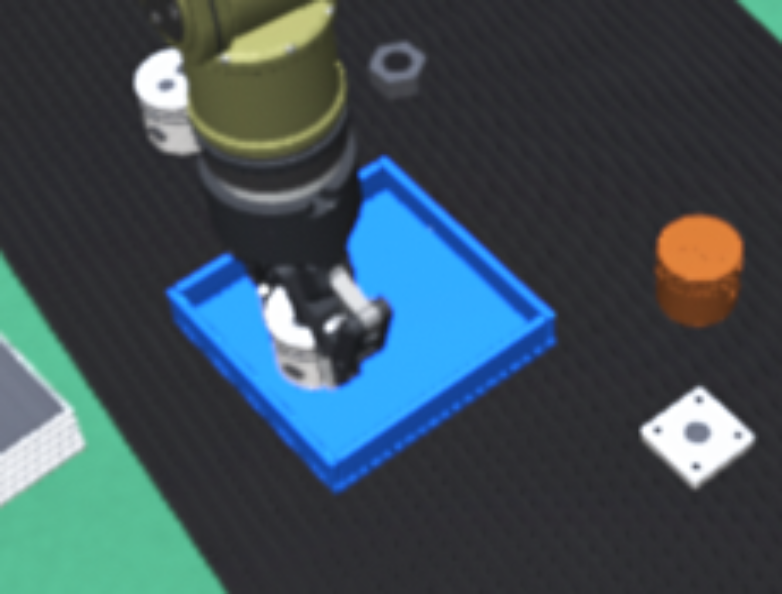

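Piston a is upright just above the far half of the square tray, at about (300,350). I lower the last millimetre and release.

{"method": "jog_arm", "body": {"moves": [[[0, 0, 0.001], 0], [[0, 0, 0.0015], 0], [[0, 0, 0.0015], 0]]}}

```text
time: 24.9
position: [0.6813, -0.0006, 0.0145]
eef_rot: [[-0.995, -0.104, 0.001], [-0.104, 0.995, 0.0], [-0.001, -0.0, -1.0]]
wrist_force: [1.3, 1.0, -2.4]
finger_gap: 0.0451
grasp_force: 51.4
```

{"method": "jog_arm", "body": {"moves": [[[0, 0, 0], 0], [[0, 0, 0], 0], [[0, 0, 0], 0], [[0, 0, 0], 0], [[0, 0, -0.01], 0], [[0, 0, -0.03], 0], [[0, 0, -0.06], 0], [[0, 0, -0.1], 0]], "claw": 0.72}}

```text
time: 25.7
position: [0.6795, -0.0005, 0.114]
eef_rot: [[-0.995, -0.104, -0.004], [-0.104, 0.995, -0.0], [0.004, 0.0, -1.0]]
wrist_force: [1.1, 0.3, 0.5]
finger_gap: 0.0615
grasp_force: 0.0
```

```bash
python3 -c "
from h import *
go(.657,-.1955,.11,96)"
```

```text
shift [ 0.0427 -0.1916  0.0041] turn -0.001 yaw now 96.0 pos [ 6.795e-01 -5.000e-04  1.140e-01] q6 -0.1 t 25.7 gap 0.0615
```

{"method": "jog_arm", "body": {"moves": [[[0.005, -0.025, 0], 0], [[0.015, -0.065, 0], 0], [[0.025, -0.105, 0], 0], [[0.033, -0.145, 0], 0], [[0.039, -0.175, 0], 0], [[0.043, -0.192, 0], 0], [[0.043, -0.192, 0], 0], [[0.043, -0.192, 0.035], 0]], "claw": 0.95}}

```text
time: 26.5
position: [0.6628, -0.1967, 0.0845]
eef_rot: [[-0.995, -0.104, 0.011], [-0.104, 0.995, -0.002], [-0.011, -0.003, -1.0]]
wrist_force: [1.1, -0.2, -0.3]
finger_gap: 0.0812
grasp_force: 0.0
```

{"method": "jog_arm", "body": {"moves": [[[0, 0, 0], 0], [[0, 0, 0], 0]]}}

```text
time: 26.7
position: [0.6574, -0.1941, 0.0786]
eef_rot: [[-0.994, -0.106, -0.003], [-0.106, 0.994, 0.001], [0.003, 0.002, -1.0]]
wrist_force: [-0.2, 0.8, 0.6]
finger_gap: 0.0809
grasp_force: 0.0
```

```bash
python3 -c "
from h import *
go(.657,-.1955,.007,96)
f=grab('top');meas(f);C=cloud(f);print(C[195:203:3,322:345:4,2].round(3))"
```

```text
shift [ 0.0003 -0.0014  0.0716] turn 0.001 yaw now 96.1 pos [ 0.6574 -0.1941  0.0786] q6 -0.39 t 26.7 gap 0.0809
area 171.0 px 476.5 282.5 r 7.9 cent [ 0.4364 -0.3616]
area 423.0 px 188.0 285.6 r 24.7 cent [0.4397 0.3765] big [0.4077 0.3754] small [0.4985 0.3796] mid [0.4531 0.3775] len 0.0909 yawdeg 2.7
area 430.5 px 212.0 284.0 r 25.1 cent [0.4427 0.314 ] big [0.4107 0.3123] small [0.5008 0.3185] mid [0.4558 0.3154] len 0.0903 yawdeg 3.9
area 284.5 px 272.0 248.0 r 11.4 cent [0.5399 0.159 ]
area 251.0 px 333.0 190.0 r 9.5 cent [ 0.68   -0.0012]
[[0.01  0.047 0.059 0.056 0.054 0.005]
 [0.01  0.001 0.048 0.052 0.051 0.014]
 [0.001 0.014 0.01  0.014 0.01  0.011]]
```

Piston a stands in the tray at (0.680, -0.001), with its top at about 50 mm. Now piston b.

{"method": "jog_arm", "body": {"moves": [[[0, -0.001, 0], 0], [[0, -0.001, 0.015], 0], [[0, -0.001, 0.03], 0], [[0, -0.001, 0.045], 0], [[0, -0.001, 0.06], 0], [[0, -0.001, 0.071], 0], [[0, -0.001, 0.071], 0]]}}

```text
time: 27.45
position: [0.6576, -0.1965, 0.0071]
eef_rot: [[-0.995, -0.104, -0.002], [-0.104, 0.995, 0.001], [0.002, 0.001, -1.0]]
wrist_force: [-0.5, -1.2, 0.3]
finger_gap: 0.0808
grasp_force: 0.0
```

{"method": "jog_arm", "body": {"moves": [[[0, 0, 0], 0], [[0, 0, 0], 0], [[0, 0, 0], 0], [[0, 0, 0], 0], [[0, 0, 0], 0], [[0, 0, 0], 0], [[0, 0, 0], 0], [[0, 0, 0], 0]], "claw": 0.35, "force": 50}}

```text
time: 28.25
position: [0.6594, -0.1971, 0.0095]
eef_rot: [[-0.995, -0.104, 0.003], [-0.104, 0.995, -0.0], [-0.003, -0.001, -1.0]]
wrist_force: [-1.3, -0.3, 6.5]
finger_gap: 0.045
grasp_force: 51.5
```

{"method": "jog_arm", "body": {"moves": [[[0, 0, -0.01], 0], [[0, 0, -0.03], 0], [[0, 0, -0.05], 0], [[0, 0, -0.06], 0], [[0, 0, -0.065], 0], [[0, 0, -0.065], 0]]}}

```text
time: 28.85
position: [0.6584, -0.1971, 0.0734]
eef_rot: [[-0.995, -0.104, 0.0], [-0.104, 0.995, -0.0], [-0.0, -0.0, -1.0]]
wrist_force: [0.6, 1.1, -2.2]
finger_gap: 0.0451
grasp_force: 51.3
```

```bash
python3 -c "
from h import *
go(.648-.034,-.004-.0035,.072,96.1)"
```

```text
shift [0.0244 0.1932 0.0013] turn -0.002 yaw now 96.0 pos [ 0.6584 -0.1971  0.0734] q6 -0.39 t 28.85 gap 0.0451
```

{"method": "jog_arm", "body": {"moves": [[[0.004, 0.01, 0], 0], [[0.01, 0.035, 0], 0], [[0.017, 0.07, 0], 0], [[0.024, 0.105, 0], 0], [[0.0245, 0.14, 0], 0], [[0.0245, 0.17, 0], 0], [[0.0245, 0.188, 0], 0], [[0.0245, 0.193, 0], 0]]}}

```text
time: 29.65
position: [0.6126, -0.0055, 0.0724]
eef_rot: [[-0.994, -0.107, -0.002], [-0.107, 0.994, 0.0], [0.002, 0.0, -1.0]]
wrist_force: [0.3, -0.9, -1.6]
finger_gap: 0.0451
grasp_force: 51.5
```

{"method": "jog_arm", "body": {"moves": [[[0, 0, 0], 0], [[0, 0, 0.015], 0], [[0, 0, 0.03], 0], [[0, 0, 0.045], 0], [[0, 0, 0.053], 0], [[0, 0, 0.057], 0], [[0, 0, 0.057], 0]]}}

```text
time: 30.35
position: [0.6137, -0.0084, 0.0157]
eef_rot: [[-0.995, -0.103, -0.001], [-0.103, 0.995, -0.0], [0.001, -0.0, -1.0]]
wrist_force: [-0.2, 0.7, -1.3]
finger_gap: 0.0453
grasp_force: 51.5
```

```bash
python3 -c "
from h import *
go(.614,-.0075,.0145,96.1)"
```

```text
shift [-0.0004  0.0008  0.0012] turn -0.003 yaw now 95.9 pos [ 0.6137 -0.0084  0.0157] q6 -0.12 t 30.35 gap 0.0453
```

{"method": "jog_arm", "body": {"moves": [[[0, 0, 0.001], 0], [[0, 0, 0.0015], 0], [[0, 0, 0.0015], 0]]}}

```text
time: 30.65
position: [0.6143, -0.0076, 0.0151]
eef_rot: [[-0.995, -0.104, 0.001], [-0.104, 0.995, -0.0], [-0.001, -0.0, -1.0]]
wrist_force: [-0.5, 0.6, -1.7]
finger_gap: 0.0448
grasp_force: 51.5
```

{"method": "jog_arm", "body": {"moves": [[[0, 0, 0], 0], [[0, 0, 0], 0], [[0, 0, 0], 0], [[0, 0, 0], 0], [[0, 0, -0.01], 0], [[0, 0, -0.03], 0], [[0, 0, -0.06], 0], [[0, 0, -0.1], 0]], "claw": 0.72}}

```text
time: 31.45
position: [0.6123, -0.0075, 0.1146]
eef_rot: [[-0.995, -0.104, -0.004], [-0.104, 0.995, 0.0], [0.004, 0.0, -1.0]]
wrist_force: [0.3, -0.4, -0.2]
finger_gap: 0.0612
grasp_force: 0.0
```

{"method": "jog_arm", "body": {"moves": [[[0.03, 0, -0.03], 0], [[0.08, 0, -0.06], 0], [[0.12, 0, -0.09], 0], [[0.16, 0, -0.12], 0], [[0.2, 0, -0.12], 0], [[0.23, 0, -0.12], 0], [[0.25, 0, -0.12], 0], [[0.25, 0, -0.12], 0]]}}

```text
time: 32.25
position: [0.3623, -0.0336, 0.2354]
eef_rot: [[-0.995, -0.103, -0.0], [-0.103, 0.995, -0.0], [0.0, -0.0, -1.0]]
wrist_force: [1.2, -0.1, 0.4]
finger_gap: 0.0615
grasp_force: 0.0
```

```bash
python3 -c "
from h import *
f=grab('top');meas(f);save(f,'t9.png');g=grab('scene');save(g,'s9.png')
a=cv2.resize(g['pixels'][90:450,180:580],None,fx=1.9,fy=1.65); cv2.imwrite('pics/s9c.png',a[...,::-1])"
```

```text
area 180.0 px 476.5 282.5 r 7.9 cent [ 0.4364 -0.3616]
area 448.5 px 187.7 285.6 r 24.8 cent [0.4401 0.3767] big [0.4077 0.3754] small [0.4985 0.3796] mid [0.4531 0.3775] len 0.0909 yawdeg 2.7
area 453.0 px 212.5 284.0 r 25.1 cent [0.4436 0.3143] big [0.4106 0.3126] small [0.5008 0.3172] mid [0.4557 0.3149] len 0.0904 yawdeg 2.9
area 292.0 px 271.8 248.0 r 11.5 cent [0.54  0.159]
area 261.0 px 336.7 216.5 r 9.6 cent [ 0.612 -0.008]
area 259.0 px 333.0 190.0 r 9.5 cent [ 6.802e-01 -6.000e-04]
```

View pics/s9c.png

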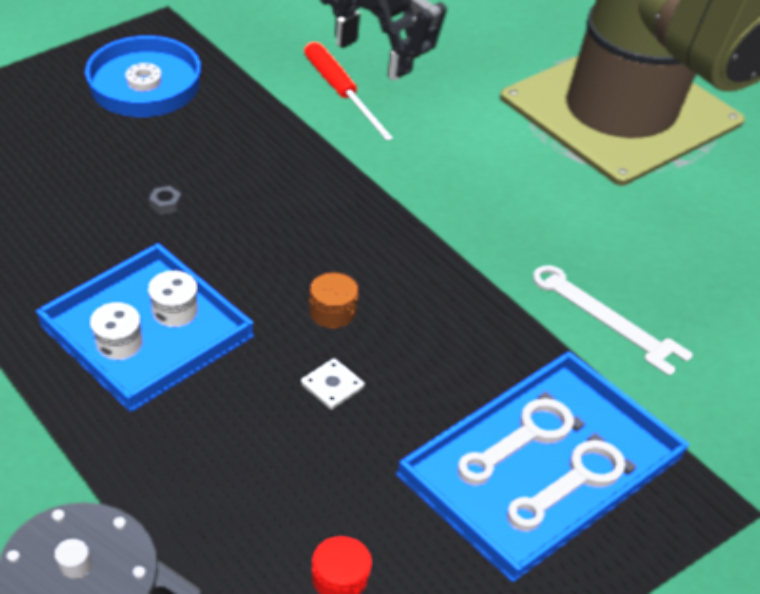

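All five parts are in place: pistons upright at (116,328) and (173,297), rods flat side by side in the oblong tray, bearing flat at (143,76). The nut (165,198) and valve plate (333,382) are undisturbed, and the arm is clear.

```bash
python3 -c "
from rig import order
print(order.sign_off())"
```

```text
the job is handed in; nothing more can be done
None
```

I sorted all five parts into their trays and handed the job in at about 32 s of the 112 s limit; the final camera images showed everything placed as asked and the nut and valve plate untouched, but the hand-in gave no verdict.

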